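# Uncap the lux meter and hold it level for a reading

### The job

Get the light meter ready for a reading of the bench lighting: lift the loose dust cap off its sensor and set it, open side down, in the cup of the cap holder without dropping it, while the meter stays in its cradle. Then take the meter by its ribbed waist, so that the gripper is not over the sensor, lift it straight up, at least 10 cm clear of its cradle without tipping it, and finish while holding it there in the air above the cradle, steady and level with the sensor looking straight up. Leave the other things on the bench where they are.

Things in the scene. Friction and masses are not known exactly. Their poses are not given: they have to be found in the camera images.
- meter: grey handheld light meter, 187 x 54 x 26 mm, about 0.2 kg, lying flat in its cradle, underside 40 mm above the bench. Origin: on the underside; +x along the meter to the round sensor head (54 mm across, centre at x = +65 mm), +z up; ends at x = -95 and +92 mm. Body 50 mm wide, black ribbed waist (x -47 to +3 mm) 46 mm wide, flat upright sides; centre of mass near x = -20 mm
- meter_grip (a point): the middle of the black ribbed waist of the meter, 13 mm above its underside (53 mm above the bench in the cradle); grasp across the meter's y axis, 46 mm wide; axes as the meter's
- meter_sensor (a point): the top of the white sensor dome, on the round head, 85 mm from meter_grip along the meter's +x, 42.5 mm above the underside; dome and collar are 29 mm wide and 16.5 mm high; hidden under the cap at first
- cap: black ribbed dust cap, a cup upside down, 40 mm outer diameter, 32 mm high, 3 mm walls, 30 g, standing loosely over the sensor dome on top of the meter's round head, rim 66 mm above the bench; it lifts straight off (clear after 17 mm). Origin: centre of its lower, open rim; +z up, to its closed top
- cap_top (a point): centre of the cap's closed top, 32 mm above its rim
- holder: cap holder fixed to the bench: round aluminium pedestal 36 mm high, foot 80 mm across, with a shallow cup on top, 56 mm outer and 48 mm inner diameter, 6 mm deep. Origin: centre of its underside, z up
- holder_seat (a point): centre of the floor of the holder's cup, 30 mm above the bench; the cap's rim rests here, the cup's wall rises 6 mm round it
- cradle: grey cradle fixed to the bench, in which the meter lies: foot 150 x 75 mm, narrow bed 30 mm wide and 40 mm above the bench, so that fingers pass down beside the meter's waist; low guides, 6 mm above the bed, stand at both ends and beside the tail with about 3 mm play. Origin: centre of its underside, x along the meter, z up
- tip_cleaner: bystander: round red tip cleaner, 62 mm wide, 42 mm high, origin at its underside
- solder_reel: bystander: reel of solder, 58 mm wide, 36 mm high, origin at its underside
- tape_roll: bystander: dark roll of tape, 57 mm wide, 19 mm high, origin at its underside
Mind the look-alikes: they are no part of the job. What is shaped like the holder but yellow is not meant. There is more than one size of the cap; the one meant has the size given above.

How it is judged:
By the outcome, as a careful person would: the job done as asked, in the order asked, and still so for the second after the job is handed in, while the arm keeps its last pose, push and grip.
It also fails if it takes over 46 s, if anything falls off the work surface, if the arm or the gripper's body presses on something with over 40 N, if the wrist force passes 120 N, or if a joint passes its speed limit or range.

### The arm

A 6-joint arm with a two-finger parallel gripper is mounted at the origin on a cart in front of the work surface, level with it; the furniture and walls round the work are solid. World frame = base frame: x ahead of the robot, y to its left, z up, the work surface at z = 0. Lengths are in mm, angles in rad, forces in N, time in s.
With the tool pointing down it reaches from about 350 to 775 mm from the base axis. Payload 7.3 kg.
Tool frame: the origin (TCP) lies midway between the tips of the shut fingers; the grasp point (between the pads) lies 19 mm behind it; z points along the fingers, y is the line along which they close (so a half turn about z gives the same grasp; the last joint's range is limited). The gripper opens to 92 mm and grips with 3 to 60 N. Pads are 19 mm wide; open, the fingers measure 130 mm over their backs; the gripper's body (75 mm by 190 mm) begins 47 mm behind the grasp point.
Start: joints at [-1.441, 0.342, 1.524, -0, 1.275, -0.146], TCP at [142.988, -505.172, 226.741] pointing down, gripper open.
Joint ranges: [-2.53, 2.53], [-0.77, 2.02], [0.04, 2.7], [-1, 4.14], [0.28, 2.66], [-3.11, 3.11]. Speed limits (rad/s): [2.57, 2.57, 3.14, 3.14, 3.14, 3.14].

### API

Orientations are given as [roll, pitch, yaw] about the fixed x, y, z axes, in that order (R = Rz(yaw) Ry(pitch) Rx(roll)).
In Python, from plant import monitor, optics, workorder gives the robot as it stands. The module is installed in compiled form; this text tells all that it offers.
- The arm moves only by the tool servo_tool, never from a script. Its arguments are lists of equal length, an entry for each row: "linear": the shift along the tool's x, y, z as a fraction of full scale, a list of three; "spin": the turn about the tool's z as a fraction of full scale. In form: {"linear": [[dx, dy, dz], ...], "spin": [spin, ...]}. A call has exactly 8 rows; each row shifts and turns the commanded pose from where the row before left it, along the tool's axes as they then stand; what a row does not reach is not made up. Full scale, the value 1, is 200 mm for a shift and 90 degrees for a turn. A row lasts 1/8 s, in which the tool goes at most 62.5 mm and 10.7 degrees, less where a joint would pass 70% of its speed; a pose out of reach is approached as far as the arm can. A call with a number of a shift or a turn outside -1 to 1 is refused whole. A call with a gripper value outside its range is refused whole. "hand" is the opening, from -1 (shut) to 1 (fully open), set as the call begins (left out, the last holds). The fingers move at their own pace and stop on an object; the grip force is fixed at half the most. Time passes only in rows, so rows that do not move let the fingers close, or fill a call up. It gives the time, the measured TCP pose, the force, the opening and the grip force at its end, in the units of the state.
- monitor.get_obs(): the state, without advancing time (a new reading comes with each control period).
- optics.capture(name): name is "scene" or "top" or "wrist"; returns a dict with "frame" (384x512x3 uint8, blue, green, red), "K" (3x3 intrinsics, pixels), "D" ([k1, k2, p1, p2, k3] as OpenCV has them; the pictures are not rectified), "world_to_cam" (4x4, takes a point from world to camera coordinates). Camera axes: x right, y down, z forward; pixel columns grow to the right and rows downward; lengths in mm; the calibration is good to about 2 mm. A picture is of the moment at which its call begins. There is no depth.
- workorder.close_job(): hands the job in; it is judged then, once.
The state is a dict: "time": time; "joint_positions": joint angles; "dq": joint speeds; "tau": joint torques, N m; "tool_pos": TCP position; "tcp_rot": TCP orientation; "contact_force": force on the tool from outside, world axes, zero at the start; "moment": the same for the moment, N m; "grip_width": finger opening in mm; "finger_force": force on a finger pad.
Only numpy, scipy, OpenCV 4.12 (cv2) and the standard library are available. Lean on these libraries where they do the work, as an engineer would, in place of code of your own. Each camera call takes 0.05 s, during which the arm holds its last target. There are 200 camera calls.

## Working session

There is one attempt and no reset: what is moved stays moved. The work goes in short steps, Python scripts to look and compute and a tool call to move; the robot and the scene stay as the last step left them, time stands still between calls to the robot, and variables do not carry over. Pictures are saved under pics/ and viewed, at most 10 in all, crops included, and the job is handed in when it is done.

Besides the shell and the picture viewer there is one more tool, called after "Request:" as name(argument=value, ...) on one line, values as JSON. servo_tool: Moves the arm, as the interface text tells. Shift numbers are shares of 200 mm and turn numbers shares of 90 degrees, none past 1 either way. Its arguments: {"type":"object","properties":{"linear":{"type":"array","items":{"type":"array","items":{"type":"number","minimum":-1,"maximum":1}}},"spin":{"type":"array","items":{"type":"number","minimum":-1,"maximum":1}},"hand":{"type":"number"}},"required":["linear","spin"]}

```bash
mkdir -p pics; cat > h.py <<'E'
import cv2,numpy as np,pickle
from plant import monitor,optics,workorder
def cap(n,tag):
    c=optics.capture(n); cv2.imwrite(f'pics/{tag}.png',c['frame']); pickle.dump(c,open(f'pics/{tag}.pkl','wb')); return c
def load(t): return pickle.load(open(f'pics/{t}.pkl','rb'))
def ray(c,uv):
    p=cv2.undistortPoints(np.array([[uv]],float),np.array(c['K'],float),np.array(c['D'],float))[0,0]
    T=np.array(c['world_to_cam']);R=T[:3,:3];o=-R.T@T[:3,3];d=R.T@np.array([p[0],p[1],1]);return o,d/np.linalg.norm(d)
def atz(c,uv,z):
    o,d=ray(c,uv);return o+d*(z-o[2])/d[2]
def tri(*cu):
    A=np.zeros((3,3));b=np.zeros(3);rs=[ray(c,uv) for c,uv in cu]
    for o,d in rs:
        P=np.eye(3)-np.outer(d,d);A+=P;b+=P@o
    x=np.linalg.solve(A,b);return x,[round(float(np.linalg.norm((np.eye(3)-np.outer(d,d))@(x-o))),1) for o,d in rs]
def proj(c,X):
    T=np.array(c['world_to_cam']);return cv2.projectPoints(np.atleast_2d(np.array(X,float)),cv2.Rodrigues(T[:3,:3])[0],T[:3,3],np.array(c['K'],float),np.array(c['D'],float))[0][:,0]
E
python3 - <<'E'
from h import *
a=cap('scene','s0');b=cap('top','t0');w=cap('wrist','w0')
for c in(a,b,w): print(np.round(ray(c,(256,192)),2).tolist(),c['K'][0][0])
cv2.imwrite('pics/m0.png',cv2.resize(np.vstack([np.hstack([a['frame'],b['frame']]),]),(800,300)))
o=monitor.get_obs();print(o['tool_pos'],o['tcp_rot'],o['grip_width'],o['time'],o['contact_force'])
E
```

```text
[[34.84, -813.76, 497.17], [0.5, 0.76, -0.42]] 387.8884827956431
[[384.85, -21.03, 1232.84], [0.12, -0.02, -0.99]] 488.2832424673404
[[224.18, -481.49, 384.07], [-0.31, -0.07, -0.95]] 298.4109922834133
[ 142.93276392 -504.86430124  226.19707014] [-3.14045480e+00 -1.59255661e-04  2.75719597e-01] 91.68475851958507 0.15 [0.18140446 0.43404568 0.35886493]
```

View pics/t0.png

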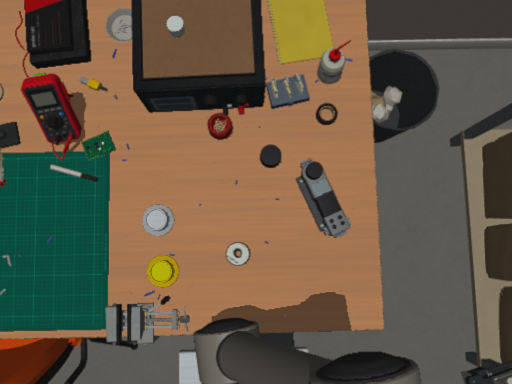

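View pics/s0.png

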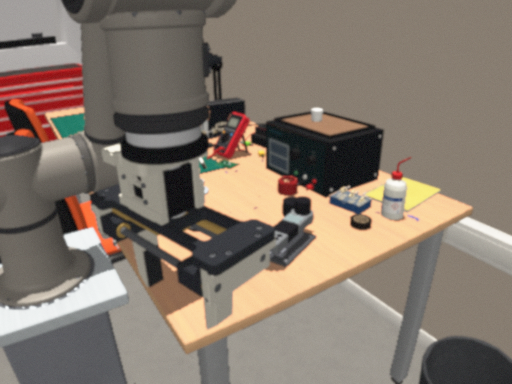

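The top view shows the aluminium holder near (158,220), the yellow look-alike at (162,271), and the meter from (312,168) to (340,230). The cap is at about (314,171), and a loose decoy cap lies at (270,156). I'll enlarge for pixel readings.

```bash
python3 - <<'E'
from h import *
a=load('s0');b=load('t0')
def crop(c,x,y,w,h,k): return cv2.resize(c['frame'][y:y+h,x:x+w],None,fx=k,fy=k,interpolation=cv2.INTER_CUBIC)
A=crop(b,285,145,80,100,5) #400x500
B=crop(b,118,190,80,100,5)
cv2.imwrite('pics/c1.png',np.hstack([A,B]))
for n,uv,z in[('holder',(158,220),36),('cap',(314,171),98),('tail',(338,229),60),('dec',(270,156),30),('tipcl',(220,126),42),('reel',(237,254),36),('tape',(326,113),19),('yel',(162,271),36)]: print(n,atz(b,uv,z).round(0))
print(proj(a,atz(b,(158,220),36)),proj(a,atz(b,(314,171),98)))
E
```

```text
holder [470. 201.  36.]
cap [ 571. -178.   98.]
tail [ 435. -236.   60.]
dec [623. -79.  30.]
tipcl [700.  44.  42.]
reel [382.   9.  36.]
tape [ 734. -226.   19.]
yel [346. 192.  36.]
[[193.88625546 181.9572515 ]] [[299.51531654 200.01997913]]
```

View pics/c1.png

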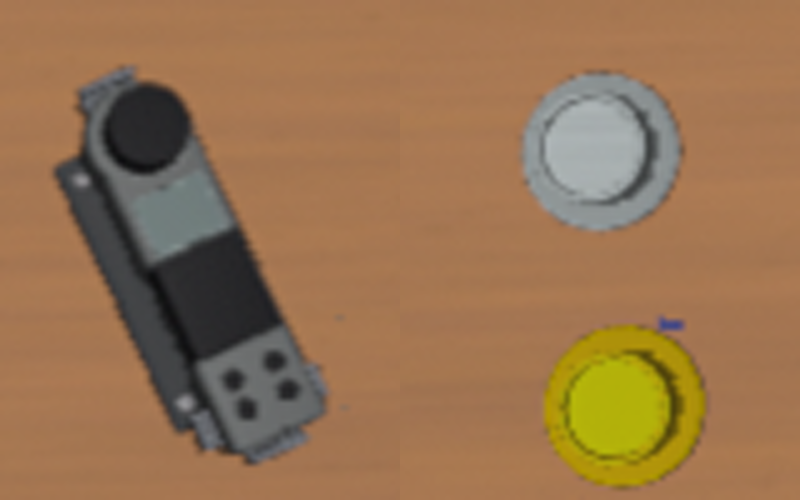

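The crop puts the cap top centre at image (314.2,169.8), the waist centre at about (328.4,204) and the silver cup centre at (156.4,219.2). I'll move over the meter for closer wrist views.

Request:
servo_tool(linear=[[0.28,-0.11,0],[0.28,-0.11,0],[0.28,-0.11,0],[0.28,-0.11,0],[0.28,-0.11,0],[0.28,-0.11,0],[0.28,-0.11,0],[0,0,0]], spin=[-0.04,-0.04,0,0,0,0,0,0], hand=1)

```text
time: 1.15
tool_pos: [453.1, -215.6, 226.4]
tcp_rot: [-3.141, -0.0, 0.408]
contact_force: [0.4, -0.5, -0.1]
grip_width: 92.0
finger_force: 0.0
```

```bash
python3 - <<'E'
from h import *
w=cap('wrist','w1');b=load('t0')
o=monitor.get_obs();print(o['tool_pos'],o['tcp_rot'],o['time'],o['contact_force'])
print(proj(w,[atz(b,(314.2,169.8),98),atz(b,(328.4,204),66)]))
cv2.imwrite('pics/w1b.png',cv2.resize(w['frame'],(800,600),interpolation=cv2.INTER_CUBIC))
E
```

```text
[ 451.82156587 -217.26678534  226.3217548 ] [-3.14109305e+00  6.57941222e-04  4.05519693e-01] 1.2 [-0.57617901 -1.26140496  0.03681845]
[[277.04285555  45.81284165]
 [275.28508265 137.83697512]]
```

View pics/w1b.png

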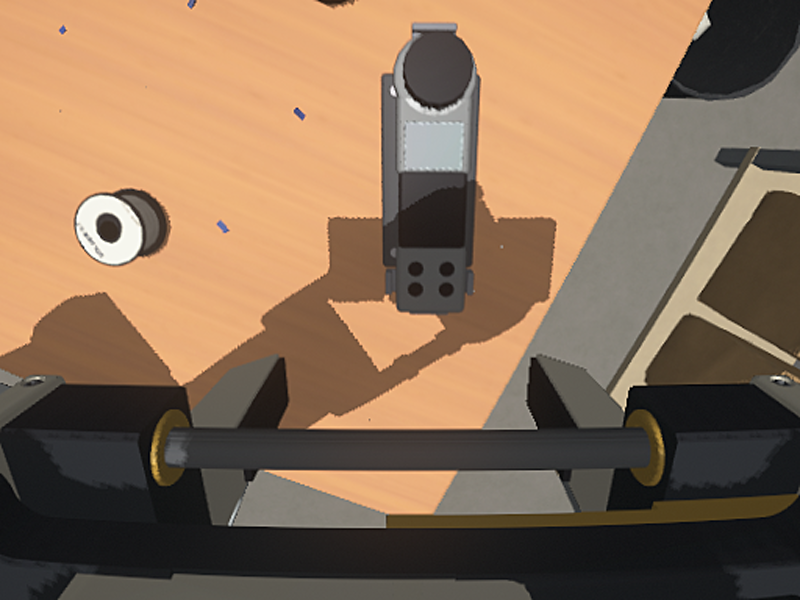

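The wrist view shows the cap's top centred at about (438,65) in the enlarged picture. The waist corners are (400,172), (466,174), (464,248) and (398,246), and the meter is almost vertical in the image.

```bash
python3 - <<'E'
from h import *
w=load('w1');b=load('t0')
s=lambda x,y:((x+.5)/1.5625-.5,(y+.5)/1.5625-.5)
print('cap',tri((w,s(438,65)),(b,(314.2,169.8))),atz(w,s(438,65),98))
print('waist',tri((w,s(432,210)),(b,(328.4,204))),atz(w,s(432,210),66),atz(b,(328.4,204),66))
P=[atz(w,s(*q),66) for q in[(400,172),(466,174),(464,248),(398,246)]]
for p in P:print(p)
for i,j in((3,0),(2,1)):
    d=P[i]-P[j];print(np.arctan2(-d[1],-d[0]),np.linalg.norm(d))
d=P[0]-P[1];print(np.arctan2(d[1],d[0])-np.pi/2,np.linalg.norm(d))
print('holder',atz(b,(156.4,219.2),36))
E
```

```text
cap (array([ 577.50595948, -179.98508448,   91.46661458]), [2.2, 2.2]) [ 578.62289954 -180.03325543   98.        ]
waist (array([ 497.3678161 , -216.20663122,   48.63161361]), [0.9, 0.9]) [ 499.37022576 -213.61335922   66.        ] [ 495.44636017 -214.19323993   66.        ]
[ 513.88258813 -183.82786857   66.        ]
[ 530.14931638 -224.58267247   66.        ]
[ 484.2603597  -244.82015504   66.        ]
[ 467.35399865 -202.15189627   66.        ]
0.37517004278967003 50.006795833096625
0.41535262560312414 50.15328549676274
0.3797617265511637 43.88120883277435
holder [471.71910818 204.74731816  36.        ]
```

Request:
servo_tool(linear=[[0.21,0.026,0.08],[0.21,0.026,0.08],[0.21,0.026,0.08],[0.014,0,0],[0,0,0],[0,0,0],[0,0,0],[0,0,0]], spin=[0.01,0,0,0,0,0,0,0])

```text
time: 2.2
tool_pos: [575.9, -184.4, 179.3]
tcp_rot: [3.141, -0.0, 0.385]
contact_force: [0.2, 0.7, 0.3]
grip_width: 91.8
finger_force: 0.0
```

```bash
python3 - <<'E'
from h import *
w=cap('wrist','w2');s=cap('scene','s2')
o=monitor.get_obs();print(o['tool_pos'],o['tcp_rot'],o['time'],o['contact_force'])
print(proj(w,[[577,-180,98],[498,-214,66]]))
A=w['frame'][130:384,130:430];A=cv2.resize(A,(600,508),interpolation=cv2.INTER_CUBIC)
cv2.imwrite('pics/w2b.png',A)
E
```

```text
[ 576.05314155 -184.22202613  179.01551966] [ 3.14118104e+00 -2.61798368e-04  3.85575151e-01] 2.3 [ 0.57544983 -0.71387296 -0.048479  ]
[[256.35983116 194.55619884]
 [258.83867121 262.62343051]]
```

View pics/w2b.png

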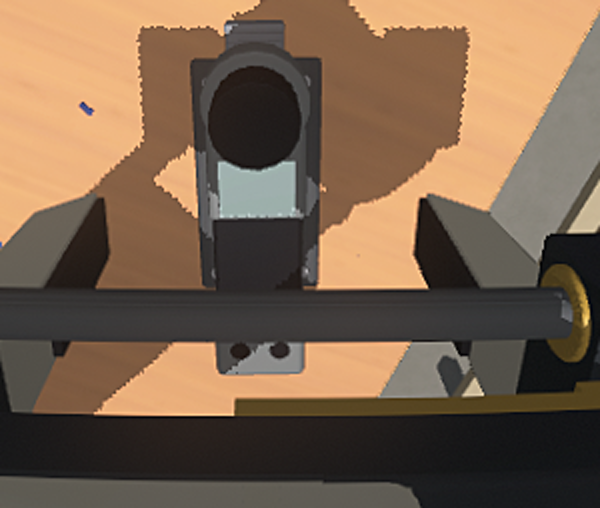

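In the crop, the cap's top is centred at about (255.5,124), and the front edge of the waist runs from (217,218) to (302,218). The bar hides the rest of the waist.

```bash
python3 - <<'E'
from h import *
w=load('w1');b=load('t0');v=load('w2')
s=lambda x,y:((x+.5)/1.5625-.5,(y+.5)/1.5625-.5)
r=lambda x,y:(130+x/2-.25,130+y/2-.25)
print('cap',tri((w,s(438,65)),(b,(314.2,169.8)),(v,r(255.5,124))),tri((w,s(438,65)),(v,r(255.5,124))),atz(v,r(255.5,124),98))
a=tri((w,s(400,172)),(v,r(217,218)));c=tri((w,s(466,174)),(v,r(302,218)));print('waist front',a,c)
P,Q=atz(v,r(217,218),66),atz(v,r(302,218),66);d=P-Q;M=(P+Q)/2;y=np.arctan2(d[1],d[0])-np.pi/2
print(P,Q,np.linalg.norm(d),y,M-25*np.array([np.cos(.395),np.sin(.395),0]))
E
```

```text
cap (array([ 577.56422658, -180.24445689,   91.30446962]), [2.2, 2.2, 0.5]) (array([ 579.00379226, -180.1146629 ,   95.87482359]), [0.1, 0.1]) [ 579.6868005  -179.96181148   98.        ]
waist front (array([ 513.78525886, -184.31651013,   61.98713132]), [0.5, 0.5]) (array([ 530.16328507, -225.21877032,   61.79836955]), [0.1, 0.1])
[ 515.94260556 -184.30232633   66.        ] [ 532.06793069 -224.17443776   66.        ] 43.00943362520706 0.38431620343431283 [ 500.93035401 -213.85858677   66.        ]
```

Request:
servo_tool(linear=[[0.021,-0.0145,0.1],[0,0,0.15],[0,0,0.14],[0,0,0.08],[0,0,0.03],[0,0,0.015],[0,0,0],[0,0,0]], spin=[0,0,0,0,0,0,0,0])

```text
time: 3.3
tool_pos: [579.4, -180.0, 76.5]
tcp_rot: [3.14, -0.001, 0.386]
contact_force: [0.6, 0.3, -0.4]
grip_width: 92.2
finger_force: 0.0
```

Request:
servo_tool(linear=[[0,0,0],[0,0,0],[0,0,0],[0,0,0],[0,0,0],[0,0,0],[0,0,0],[0,0,0]], spin=[0,0,0,0,0,0,0,0], hand=-1)

```text
time: 4.3
tool_pos: [579.0, -179.8, 75.7]
tcp_rot: [3.141, 0.0, 0.386]
contact_force: [0.3, -0.2, -0.2]
grip_width: 39.7
finger_force: 30.0
```

Request:
servo_tool(linear=[[0,0,-0.04],[0,0,-0.1],[0,0,-0.15],[0,0,-0.15],[0,0,-0.06],[0,0,0],[0,-0.05,0],[0,-0.12,0]], spin=[0,0,0,0,0,0,0,0])

```text
time: 5.3
tool_pos: [565.3, -147.9, 174.0]
tcp_rot: [-3.14, 0.002, 0.385]
contact_force: [-0.9, 0.8, -0.4]
grip_width: 39.5
finger_force: 30.0
```

Request:
servo_tool(linear=[[-0.006,-0.22,0],[-0.006,-0.26,0],[-0.006,-0.26,0],[-0.006,-0.26,0],[-0.006,-0.26,0],[-0.006,-0.26,0],[-0.006,-0.18,0],[-0.006,-0.1,0]], spin=[0,0,0,0,0,0,0,0])

```text
time: 6.3
tool_pos: [419.6, 183.3, 174.6]
tcp_rot: [-3.141, 0.003, 0.388]
contact_force: [0.5, -0.4, -0.6]
grip_width: 39.3
finger_force: 30.0
```

Request:
servo_tool(linear=[[0,-0.02,0],[0,0,0],[0,0,0],[0,0,0],[0,0,0],[0,0,0],[0,0,0],[0,0,0]], spin=[0,0,0,0,0,0,0,0])

```text
time: 7.3
tool_pos: [420.3, 185.3, 175.7]
tcp_rot: [3.141, -0.0, 0.386]
contact_force: [0.2, -0.0, 0.2]
grip_width: 39.7
finger_force: 30.0
```

```bash
python3 - <<'E'
from h import *
w=cap('wrist','w3');s=cap('scene','s3');t=cap('top','t3')
o=monitor.get_obs();print(o['tool_pos'],o['tcp_rot'],o['time'],o['contact_force'],o['grip_width'])
print(proj(w,[[474,204,36],[579,-180,82]]),proj(s,[[474,204,36],[579,-180,82]]))
A=cv2.resize(w['frame'][60:360,100:400],(600,600),interpolation=cv2.INTER_CUBIC)
cv2.imwrite('pics/w3b.png',A)
E
```

```text
[420.3034349  185.35584968 175.6718707 ] [3.14153005e+00 5.21536208e-05 3.85823123e-01] 7.45 [ 0.34770199  1.26358608 -0.37365922] 39.43865907517418
[[263.61569685 123.06017849]
 [638.85025509 183.67709405]] [[194.73678882 181.30720403]
 [302.17072739 205.49979158]]
```

View pics/w3b.png

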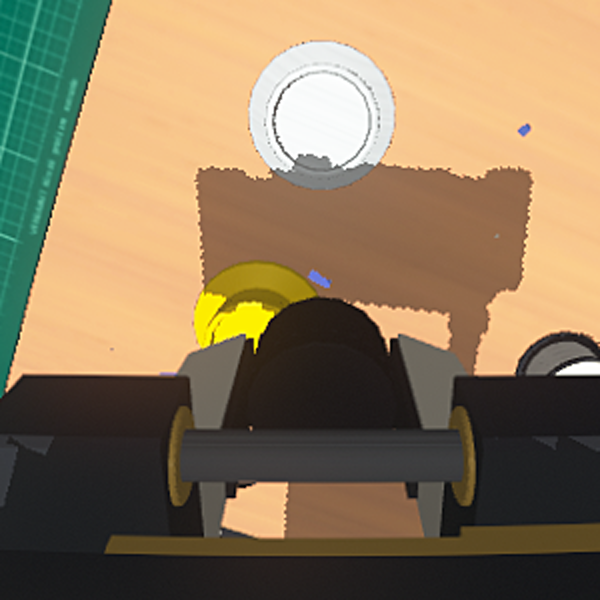

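The wrist view shows the holder's foot centred at about (322,114.5) in the crop and its cup at about (322,120.5). The cap is held level between the fingers, clear of the yellow look-alike.

```bash
python3 - <<'E'
from h import *
w=load('w3');b=load('t0')
r=lambda x,y:(100+x/2-.25,60+y/2-.25)
for z in(30,36):print(atz(w,r(322,120.5),z))
print(atz(w,r(322,114.5),3))
print(tri((w,r(322,120.5)),(b,(156.4,219.2))))
fl=[atz(w,r(x,120.5),30) for x in(273,371)];print(np.linalg.norm(fl[0]-fl[1]))
# foot centre in top image: crop cols 523-681 rows 72-230
print(atz(b,(118+(602-400)/5-.4,190+151/5-.4),3))
E
```

```text
[475.21883812 207.51531064  30.        ]
[475.67931814 207.71556498  36.        ]
[476.11137527 207.81862236   3.        ]
(array([473.6600949 , 207.58464072,  18.51748051]), [0.8, 0.8])
48.90455696342577
[472.49665376 206.93945698   3.        ]
```

Request:
servo_tool(linear=[[0.08,0,0],[0.14,0.001,0],[0.0775,0,0.04],[0,0,0.12],[0,0,0.12],[0,0,0.09],[0,0,0.03],[0,0,0]], spin=[0,0,0,0,0,0,0,0])

```text
time: 8.45
tool_pos: [475.3, 207.5, 95.4]
tcp_rot: [-3.142, 0.001, 0.386]
contact_force: [0.1, 1.1, 0.1]
grip_width: 39.4
finger_force: 30.0
```

```bash
python3 - <<'E'
from h import *
w=cap('wrist','w4');s=cap('scene','s4')
o=monitor.get_obs();print(o['tool_pos'],o['tcp_rot'],o['time'],o['contact_force'],o['grip_width'])
p=o['tool_pos'];print(proj(w,[[475.5,207.6,36],[475.5,207.6,3],[p[0],p[1],p[2]-10]]).round(1).tolist())
A=cv2.resize(w['frame'][110:310,130:390],(780,600),interpolation=cv2.INTER_CUBIC)
cv2.imwrite('pics/w4b.png',A)
E
```

```text
[475.91561657 207.63985147  96.25511486] [ 3.14138765e+00 -1.03282418e-03  3.85798926e-01] 8.55 [-0.2036002   0.13579585  0.24828494] 39.49651446992569
[[260.8, 206.6], [260.7, 193.0], [261.1, 235.3]]
```

View pics/w4b.png

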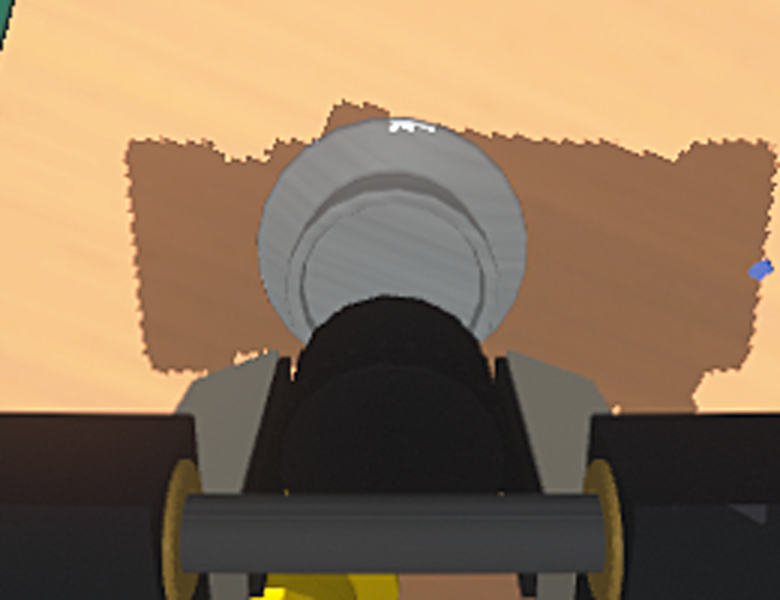

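The holder's foot spans x 258–527 in the crop and the cup's outer rim spans x 286–498 with its top at y≈190. Both are centred at x≈392, in line with the cap. I'll check the height and the x position by projection.

```bash
python3 - <<'E'
from h import *
w=load('w4');v=load('w3')
a=np.linspace(0,6.283,200)
def e(w,c,r,z,f):
    q=proj(w,np.c_[c[0]+r*np.cos(a),c[1]+r*np.sin(a),0*a+z]);q=f(q);return q[:,0].min().round(),q[:,0].max().round(),q[:,1].min().round(),q[:,1].max().round()
f=lambda q:(q-[130,110])*3+1
g=lambda q:(q-[100,60])*2+.5
for r,z in((40,0),(40,4),(28,36),(24,36),(24,30)): print(r,z,e(w,(475.5,207.6),r,z,f),e(v,(475.5,207.6),r,z,g))
print('cap rim',e(w,(475.7,207.6),20,86,f))
E
```

```text
40 0 (np.float64(259.0), np.float64(527.0), np.float64(114.0), np.float64(368.0)) (np.float64(249.0), np.float64(395.0), np.float64(39.0), np.float64(187.0))
40 4 (np.float64(257.0), np.float64(529.0), np.float64(116.0), np.float64(374.0)) (np.float64(248.0), np.float64(396.0), np.float64(38.0), np.float64(189.0))
28 36 (np.float64(286.0), np.float64(501.0), np.float64(186.0), np.float64(387.0)) (np.float64(265.0), np.float64(379.0), np.float64(61.0), np.float64(178.0))
24 36 (np.float64(301.0), np.float64(486.0), np.float64(202.0), np.float64(374.0)) (np.float64(273.0), np.float64(371.0), np.float64(70.0), np.float64(170.0))
24 30 (np.float64(303.0), np.float64(483.0), np.float64(195.0), np.float64(364.0)) (np.float64(274.0), np.float64(370.0), np.float64(70.0), np.float64(168.0))
cap rim (np.float64(298.0), np.float64(491.0), np.float64(287.0), np.float64(461.0))
```

The projections agree, so I'll descend gently.

Request:
servo_tool(linear=[[0,0,0.06],[0,0,0.09],[0,0,0.06],[0,0,0.03],[0,0,0.015],[0,0,0.01],[0,0,0.005],[0,0,0]], spin=[0,0,0,0,0,0,0,0])

```text
time: 9.55
tool_pos: [475.6, 207.6, 41.9]
tcp_rot: [3.141, -0.0, 0.386]
contact_force: [-0.5, -0.5, 0.3]
grip_width: 39.4
finger_force: 30.0
```

Request:
servo_tool(linear=[[0,0,0.003],[0,0,0.003],[0,0,0.003],[0,0,0],[0,0,0],[0,0,0],[0,0,0],[0,0,0]], spin=[0,0,0,0,0,0,0,0])

```text
time: 10.55
tool_pos: [475.6, 207.5, 39.9]
tcp_rot: [3.141, -0.0, 0.386]
contact_force: [0.1, -0.4, -1.2]
grip_width: 39.5
finger_force: 30.0
```

Request:
servo_tool(linear=[[0,0,0.003],[0,0,0.003],[0,0,0],[0,0,0],[0,0,0],[0,0,0],[0,0,0],[0,0,0]], spin=[0,0,0,0,0,0,0,0])

```text
time: 11.55
tool_pos: [475.7, 207.6, 39.6]
tcp_rot: [3.141, -0.001, 0.386]
contact_force: [-3.4, -0.7, 8.1]
grip_width: 39.2
finger_force: 30.0
```

Seated with 8 N of contact. Release.

Request:
servo_tool(linear=[[0,0,0],[0,0,0],[0,0,0],[0,0,0],[0,0,0],[0,0,0],[0,0,0],[0,0,0]], spin=[0,0,0,0,0,0,0,0], hand=1)

```text
time: 12.55
tool_pos: [475.5, 207.5, 38.7]
tcp_rot: [3.141, 0.0, 0.386]
contact_force: [0.1, 1.2, 0.6]
grip_width: 91.7
finger_force: 0.0
```

Request:
servo_tool(linear=[[0,0,-0.05],[0,0,-0.1],[0,0,-0.2],[0,0,-0.2],[0,0,-0.15],[-0.1,0,0],[-0.15,0,0],[0,0,0]], spin=[0,0,0,0,0,0,0,0])

```text
time: 13.55
tool_pos: [427.8, 188.3, 179.5]
tcp_rot: [3.142, 0.0, 0.386]
contact_force: [1.3, 1.2, -0.6]
grip_width: 91.5
finger_force: 0.0
```

```bash
python3 - <<'E'
from h import *
w=cap('wrist','w5');t=cap('top','t5')
o=monitor.get_obs();print(o['tool_pos'],o['tcp_rot'],o['time'],o['contact_force'],o['grip_width'])
print(proj(w,[[475.5,207.6,62]]).round(1).tolist())
A=cv2.resize(w['frame'][0:300,100:400],(500,500),interpolation=cv2.INTER_CUBIC)
B=cv2.resize(t['frame'][145:245,285:345],(300,500),interpolation=cv2.INTER_CUBIC)
cv2.imwrite('pics/w5b.png',np.hstack([A,B]))
E
```

```text
[429.75692489 188.86739876 179.51231229] [ 3.14131308e+00 -1.84279243e-03  3.85646639e-01] 13.65 [0.67158108 0.08958509 0.65143596] 91.86142069331457
[[260.8, 131.2]]
```

View pics/w5b.png

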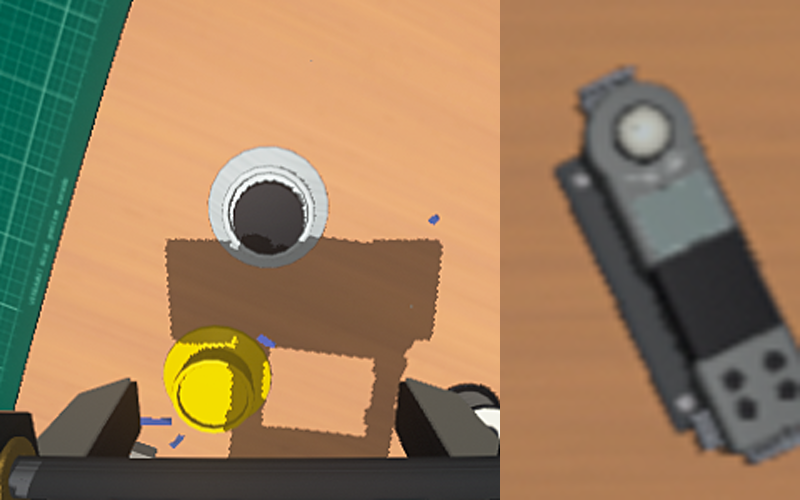

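The cap stands upright and centred in the silver cup, at crop (268,215). The meter still lies in its cradle with the white dome exposed. Now I'll go over the waist.

Request:
servo_tool(linear=[[-0.053,0.12,0],[-0.053,0.25,0],[-0.053,0.29,0],[-0.053,0.29,0],[-0.053,0.29,0],[-0.053,0.29,0],[-0.053,0.27,0],[-0.053,0.2,0]], spin=[-0.004,0,0,0,0,0,0,0])

```text
time: 14.65
tool_pos: [504.5, -216.2, 178.7]
tcp_rot: [3.141, -0.001, 0.391]
contact_force: [0.2, 0.4, 1.6]
grip_width: 91.4
finger_force: 0.0
```

Request:
servo_tool(linear=[[0,0,0],[0,0,0],[0,0,0],[0,0,0],[0,0,0],[0,0,0],[0,0,0],[0,0,0]], spin=[0,0,0,0,0,0,0,0])

```text
time: 15.65
tool_pos: [503.5, -213.4, 178.7]
tcp_rot: [3.142, -0.0, 0.392]
contact_force: [0.7, 0.2, 0.9]
grip_width: 91.7
finger_force: 0.0
```

```bash
python3 - <<'E'
from h import *
w=cap('wrist','w6')
o=monitor.get_obs();p=o['tool_pos'];y=o['tcp_rot'][2];print(p,o['tcp_rot'],o['time'],o['contact_force'])
d=np.array([500,-213.5])-p[:2];print('tool d',d@[np.cos(y),np.sin(y)],d@[np.sin(y),-np.cos(y)])
u=np.array([np.cos(.393),np.sin(.393)])
print(proj(w,[np.r_[np.array([500,-213.5])+85*u,82.5],np.r_[np.array([500,-213.5])+25*u,66]]).round(1).tolist())
A=cv2.resize(w['frame'][130:384,130:430],(600,508),interpolation=cv2.INTER_CUBIC)
cv2.imwrite('pics/w6b.png',A)
E
```

```text
[ 503.46798339 -213.37328656  178.69338979] [3.14156534e+00 8.09625109e-05 3.91940297e-01] 15.7 [-0.15572925 -0.07543691  0.35846343]
tool d -3.2534072490093195 -1.2076035484483276
[[259.2, 97.2], [259.4, 164.2]]
```

View pics/w6b.png

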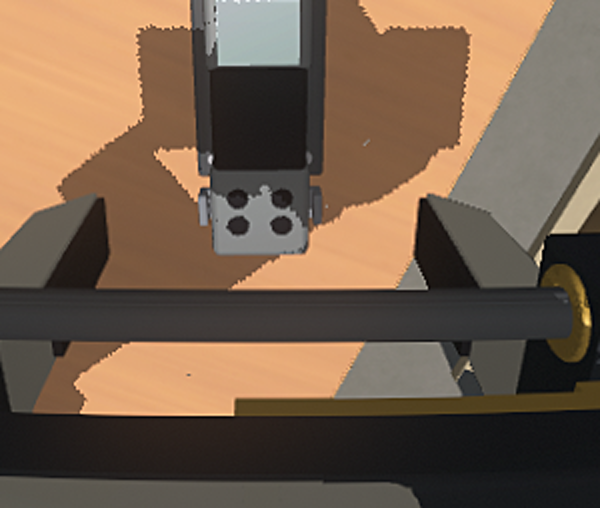

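The waist corners are at about (209,66), (308,66), (307,169) and (209,169) in the crop. The waist is upright in the image, so the yaw matches, and it lies within 1 mm of the estimate. Descend.

Request:
servo_tool(linear=[[-0.011,-0.006,0.06],[0,0,0.14],[0,0,0.18],[0,0,0.16],[0,0,0.1],[0,0,0.05],[0,0,0.03],[0,0,0]], spin=[0,0,0,0,0,0,0,0])

```text
time: 16.7
tool_pos: [501.1, -213.1, 34.8]
tcp_rot: [3.141, -0.0, 0.392]
contact_force: [0.6, 0.3, 0.1]
grip_width: 92.0
finger_force: 0.0
```

Request:
servo_tool(linear=[[0,0,0],[0,0,0],[0,0,0],[0,0,0],[0,0,0],[0,0,0],[0,0,0],[0,0,0]], spin=[0,0,0,0,0,0,0,0], hand=-1)

```text
time: 17.7
tool_pos: [501.0, -213.1, 34.7]
tcp_rot: [3.141, 0.0, 0.392]
contact_force: [-0.4, -0.0, 1.8]
grip_width: 45.7
finger_force: 30.0
```

Request:
servo_tool(linear=[[0,0,-0.01],[0,0,-0.03],[0,0,-0.06],[0,0,-0.09],[0,0,-0.1],[0,0,-0.1],[0,0,-0.09],[0,0,-0.07]], spin=[0,0,0,0,0,0,0,0])

```text
time: 18.7
tool_pos: [501.2, -213.2, 146.3]
tcp_rot: [3.14, -0.001, 0.392]
contact_force: [0.3, -0.1, -3.4]
grip_width: 45.5
finger_force: 30.0
```

Request:
servo_tool(linear=[[0,0,-0.05],[0,0,-0.03],[0,0,-0.01],[0,0,0],[0,0,0],[0,0,0],[0,0,0],[0,0,0]], spin=[0,0,0,0,0,0,0,0])

```text
time: 19.7
tool_pos: [501.0, -213.1, 162.7]
tcp_rot: [3.142, 0.0, 0.392]
contact_force: [-0.2, -0.7, -2.4]
grip_width: 45.8
finger_force: 30.0
```

```bash
python3 - <<'E'
from h import *
w=cap('wrist','w7');s=cap('scene','s7');t=cap('top','t7')
o=monitor.get_obs();print(o['tool_pos'],o['tcp_rot'],o['time'],o['contact_force'],o['moment'],o['grip_width'])
A=cv2.resize(s['frame'][90:290,180:380],(400,400),interpolation=cv2.INTER_CUBIC)
B=cv2.resize(w['frame'],(533,400)) [:,66:466]
cv2.imwrite('pics/f.png',np.hstack([A,B]))
E
```

```text
[ 501.0125076  -213.08383566  162.73498264] [3.14146879e+00 1.88916316e-05 3.92045564e-01] 19.85 [-0.43233753 -0.44961222 -3.79708891] [-0.03972865 -0.02528877  0.02936279] 45.57018306359639
```

View pics/f.png

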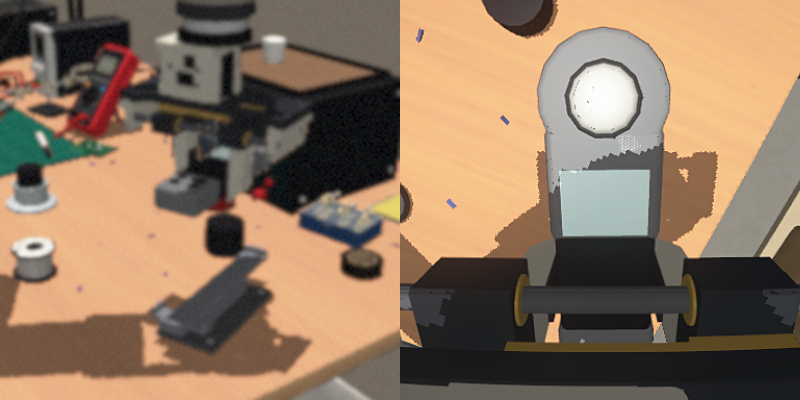

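The scene view shows the cradle empty and the meter held above it, with the cap in the holder at left. In the wrist view the dome is uncovered at frame (258.4,93.2). I'll check that it's level by projection.

```bash
python3 - <<'E'
from h import *
w=load('w7');p=np.array([501,-213.1]);u=np.array([np.cos(.392),np.sin(.392)])
for deg in(-4,-2,0,2,4):
    a=np.radians(deg);z0=162.7+18.3
    X=lambda x,h:np.r_[p+u*(x*np.cos(a)-h*np.sin(a)),z0+x*np.sin(a)+h*np.cos(a)]
    print(deg,proj(w,[X(85,22),X(114,13),X(25,13)]).round(1).tolist())
k=512/533;print('obs dome',(269*k,97*k),'head end',(269*k,27*k),'waist front',(272*k,238*k))
E
```

```text
-4 [[261.5, 89.1], [261.5, 17.8], [261.4, 224.3]]
-2 [[261.6, 90.6], [261.5, 16.1], [261.4, 225.9]]
0 [[261.6, 92.5], [261.6, 14.6], [261.4, 227.6]]
2 [[261.6, 94.8], [261.6, 13.4], [261.4, 229.3]]
4 [[261.7, 97.5], [261.6, 12.6], [261.4, 231.1]]
obs dome (258.4015009380863, 93.17823639774859) head end (258.4015009380863, 25.936210131332082) waist front (261.28330206378985, 228.62288930581613)
```

The dome and the waist edge both match a level meter to within about 1°, so I'm handing in.

```bash
python3 -c "
from plant import workorder
print(workorder.close_job())"
```

```text
the job is handed in; nothing more can be done
None
```

I set the cap open side down in the aluminium holder's cup, then lifted the meter by its waist about 12 cm clear of the cradle; it was held there level and steady, sensor up, when I handed the job in at about 20 s (no verdict was returned).

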